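Put the block press in red feed

ROBOT

A 7-joint arm with a two-finger parallel gripper is mounted at the origin on the work surface. World frame = base frame: x ahead of the robot, y to its left, z up, the work surface at z = 0. Lengths are in m, angles in rad, forces in N, time in s.
With the tool pointing down it reaches from about 0.4 to 0.85 m from the base axis. Payload 10.4 kg.
Tool frame: the origin (TCP) lies midway between the tips of the shut fingers; the grasp point (between the pads) lies ctrl.hold_point_z behind it (ctrl.hold_point_z is the distance from the TCP to the grasp point, in m); z points along the fingers, y is the line along which they close (so a half turn about z gives the same grasp; the last joint's range is limited). The gripper opens to 85 mm and grips with 20 to 120 N. Pads are 22 mm wide; open, the fingers measure 114 mm over their backs; the gripper's body (76 mm by 85 mm) begins 54 mm behind the grasp point. The pads swing forward as they close: fully open they stand 13 mm farther back than shut.
Start: joints at [-1.333, 0.332, -0.065, 1.46, 0.022, 1.35, -0.088], TCP at [0.161, 0.604, 0.231] pointing down, gripper open.
Joint ranges: [-2.6, 2.6], [-0.5, 2.12], [-1.47, 1.34], [0.16, 2.42], [-1.27, 4.41], [0.06, 2.06], [-2.6, 2.6]. Speed limits (rad/s): [2.22, 2.22, 2.79, 2.79, 3.14, 3.14, 3.14].

INTERFACE

Orientations are given as a rotation vector (axis times angle).
In Python, from rig import ctrl, vision gives the robot as it stands.
- The arm moves only by the tool play_rows, never from a script. Its argument "increments" is a list that holds one entry, the list of rows, each a list of 4 numbers: the shift along the world's x, y, z in cm, then the turn about the world's z in degrees. A call has 1 to 20 rows; each row shifts and turns the commanded pose from where the row before left it; what a row does not reach is not made up. A row lasts 1/8 s, in which the tool goes at most 62.5 mm and 10.7 degrees, less where a joint would pass 70% of its speed; a pose out of reach is approached as far as the arm can. A call is refused whole if a number of a shift passes 6.25 or a number of a turn 10.7, either way. A call with a gripper value outside its range is refused whole. "gripper" is the finger opening in cm, from 0 to 8.54, set as the call begins (left out, the last holds). The fingers move at their own pace and stop on an object; "squeeze" is the grip in N (left out, the last holds). Time passes only in rows, so rows that do not move let the fingers close. It gives the time, the measured TCP pose, the force, the opening and the grip force at its end, in the units of the state.
- ctrl.sense(): the state, without advancing time (a new reading comes with each control period).
- vision.get_image(name): name is "scene" or "top"; returns a dict with "image" (420x560x3 uint8, blue, green, red), "range_z" (420x560 float32, m along the optical axis (not along the pixel's ray), 0 where there is no reading), "vfov" (degrees; the focal length in pixels is half the picture's height over the tangent of half this angle, whatever the lens; pixels are square), "cx", "cy" (the principal point, pixels), "xyz" and "attitude" of the camera in the world. Camera axes: x right, y up, looking along -z (the intrinsics and any distortion apply to the point x, -y, -z); pixel columns grow to the right and rows downward; lengths in m; the calibration is good to about 2 mm. A picture is of the moment at which its call begins.
- ctrl.job_done(): hands the job in; it is judged then, once.
The state is a dict: "clock": time; "qpos": joint angles; "qvel": joint speeds; "joint_torque": joint torques, N m; "tcp_pos": TCP position; "ee_rot": TCP orientation; "ft_force": force on the tool from outside, world axes, zero at the start; "torque": the same for the moment, N m; "width": opening from 0.0 (shut) to 1.0 (fully open); "grasp_force": force on a finger pad.
Only numpy, scipy, OpenCV 4.12 (cv2) and the standard library are available. Lean on these libraries where they do the work, as an engineer would, in place of code of your own. Each camera call takes 0.05 s, during which the arm holds its last target. There are 200 camera calls.

TASK

Change the feed of the little block-printing press: push its ball-topped gear lever along the gate, from where it stands in the middle lane, across the passage and fully home into the slot with the red dot at its end. Push it gently and with the closed fingers only - do not pinch it or pull it up - and do not run it home into the slot of another colour on the way. Let go of it there, and leave the things standing about the press where they are.

Things in the scene. Friction and masses are not known exactly. Their poses are not given: they have to be found in the camera images.
- press: Green bench press, fixed, yaw up to 0.3 rad either way. Origin on the table under the gate's centre; x along the lanes, away from the robot ('far'), y left, z up. Gearbox 220 mm in x, y -113 to 137 mm, 85 mm high, gate on top. At the right (y -189 to -471 mm) a roller between side frames, 220 mm high; its bed spans x -190 to 150 mm.
- gate_centre (a point): Centre of the gate, 91 mm above the table: an aluminium plate 112 mm square, its top at 95 mm. Three lanes along x, at y = -30, 0, 30 mm, run from x = -30 to 30 mm; a cross passage along y at x = 0 joins them, the only place to change lanes. All are 16 mm wide, inner corners rounded. Six slots: far and near end of each lane; the four outer ones have coloured dots.
- knob (a point): Centre of the lever's black ball (36 mm diameter). In the press's frame: x = 175 mm*cos(tilt_side)*sin(tilt_fore), y = -175 mm*sin(tilt_side); 175 mm above the table when upright, about 161 in an outer slot. Home |x| is about 44 mm, in an outer lane |y| about 54 mm. It starts anywhere along the middle lane.
- shank (a point): Point on the axis of the lever's shank (steel rod, 10 mm diameter) 91 mm from the pivot, where it passes through the gate. Home in a slot it is 25 mm in x from the gate's centre and 16 mm from the centre of that slot's dot.
- lever: The lever: steel shank of 10 mm diameter with the black ball 175 mm up. Origin at its pivot, on the table's level at the press's origin; z along the shank to the ball. No centring springs or detents: it stays where it is left, and about 2 to 3 N at the ball move it.
- tilt_fore (a joint): Tilt of the lever along the lanes, rad: 0 = in the cross passage, positive = towards the far end (+x of the press), home at about +0.265 (far) or -0.265 (near).
- tilt_side (a joint): Tilt of the lever across the lanes, rad: 0 = middle lane, about -0.315 = left lane (+y of the press), about +0.315 = right lane (-y). It is the inner of the two hinges.
- lift (a joint): How far the lever is pulled up along its own axis, m: 0 = down, as it must stay. A spring holds it down with 10 N, rising by 0.4 N per mm.
- ink_tin: Black ink tin, 54 mm diameter, 26 mm high, standing on the left edge of the gearbox top, beside the gate. Origin under its centre.
- brush: Round printing brush with a wooden handle, 140 mm long, 32 mm thick, lying behind the gearbox. Origin on the table under its middle.
- woodblock: Carved cream printing block with a black face, 80 x 150 x 26 mm, lying behind the gearbox. Origin under its centre.
- baren: Wooden rubbing pad with a knob, 84 mm diameter, 44 mm high, left of the gearbox. Origin under its centre.
- glue: White glue bottle with a red cap, 38 mm diameter, 100 mm high, left of the gearbox. Origin under its centre.
- water: Clear water bottle with a purple cap and label, 64 mm diameter, 190 mm high, left of the gearbox, towards its far end. Origin under its centre.
- tissues: Blue tissue box, 120 x 220 x 76 mm, farther left. Origin under its centre.
- dot_red: Red enamel dot, 16 mm diameter, 2 mm thick, on the gate plate just beyond the end of one of the four outer slots (41 mm in x and 30 mm in y from the gate's centre); which colour sits at which slot changes. Origin under its centre, 95 mm above the table.
- dot_yellow: Yellow enamel dot, 16 mm diameter, 2 mm thick, on the gate plate just beyond the end of one of the four outer slots (41 mm in x and 30 mm in y from the gate's centre); which colour sits at which slot changes. Origin under its centre, 95 mm above the table.
- dot_blue: Blue enamel dot, 16 mm diameter, 2 mm thick, on the gate plate just beyond the end of one of the four outer slots (41 mm in x and 30 mm in y from the gate's centre); which colour sits at which slot changes. Origin under its centre, 95 mm above the table.
- dot_green: Green enamel dot, 16 mm diameter, 2 mm thick, on the gate plate just beyond the end of one of the four outer slots (41 mm in x and 30 mm in y from the gate's centre); which colour sits at which slot changes. Origin under its centre, 95 mm above the table.

How it is judged:
At the end, for the whole second after the job is handed in: The lever's shank is within 21.5 mm (horizontally) of the centre of the red dot, that is within about 5 mm of the end of that slot; the lever is down (lift under 4 mm) and at rest, and every loose thing is within 20 mm of where it stood (horizontal distance between shank and dot_red below 0.0215 m and value of joint lift below 0.004 m and velocity of joint tilt_fore between -0.05 and 0.05 rad/s and velocity of joint tilt_side between -0.05 and 0.05 rad/s and distance of each of ink_tin, brush, woodblock, baren, glue, water, tissues from where it was at the start of the episode below 0.02 m); the robot touches nothing.
It fails at once if the lever is run home (within about 5 mm of the end) into the slot of another colour (horizontal distance between shank and dot_yellow below 0.0215 m or horizontal distance between shank and dot_blue below 0.0215 m or horizontal distance between shank and dot_green below 0.0215 m).
It fails at once if the lever is pulled up by more than 8 mm (value of joint lift above 0.008 m).
It fails at once if the fingers press on the lever with more than 38 N in all, as in a pinch or a hard shove (contact force between the fingers and lever above 38 N).
It fails at once if a loose thing is moved or lifted by more than 20 mm (distance of any of ink_tin, brush, woodblock, baren, glue, water, tissues from where it was at the start of the episode above 0.02 m).
It also fails if it takes over 51 s, if anything falls off the work surface, if the arm or the gripper's body presses on something with over 40 N, if the wrist force passes 120 N, or if a joint passes its speed limit or range.

## Working session

There is one attempt and no reset: what is moved stays moved. The work goes in short steps, Python scripts to look and compute and a tool call to move; the robot and the scene stay as the last step left them, time stands still between calls to the robot, and variables do not carry over. Pictures are saved under pics/ and viewed, at most 10 in all, crops included, and the job is handed in when it is done.

Besides the shell and the picture viewer there is one more tool, called after "Call:" as name([rows], argument=value, ...), one row to a line, values as JSON. play_rows: Moves the arm, as the interface text tells. Its arguments: {"type":"object","properties":{"increments":{"type":"array"},"gripper":{"type":"number"},"squeeze":{"type":"number"}},"required":["increments"]}

```bash
mkdir -p pics; cat > h.py <<'E'
import numpy as np,cv2
from scipy.spatial.transform import Rotation as R
from rig import ctrl,vision
def grab(n):
    d=vision.get_image(n); d['f']=210/np.tan(np.radians(d['vfov'])/2)
    a=np.array(d['attitude'],float); d['R']=a if a.shape==(3,3) else R.from_rotvec(a).as_matrix() if a.size==3 else R.from_quat(a).as_matrix()
    return d
def ray(d,u,v):
    return d['R']@np.array([(u-d['cx'])/d['f'],-(v-d['cy'])/d['f'],-1.])
def onz(d,u,v,z):
    r=ray(d,u,v);p=np.array(d['xyz']);return p+r*(z-p[2])/r[2]
def depth(d,u,v):
    return np.array(d['xyz'])+ray(d,u,v)*d['range_z'][int(v),int(u)]
E
python3 - <<'E'
from h import *
for n in('scene','top'):
    d=grab(n);cv2.imwrite(f'pics/{n}0.png',d['image']);print(n,{k:v for k,v in d.items() if k not in('image','range_z')})
s=ctrl.sense();print(s['tcp_pos'],s['ee_rot'],s['width'],ctrl.hold_point_z)
E
```

```text
scene {'vfov': 55.57249791631541, 'cx': 285.33600651131337, 'cy': 214.1974234610709, 'xyz': array([1.20794642, 0.38448897, 0.63006346]), 'attitude': array([0.65127543, 0.79299367, 1.68294193]), 'f': np.float64(398.5322545926528), 'R': array([[-0.23799571, -0.60156902,  0.76254361],
       [ 0.97102723, -0.16478497,  0.17306653],
       [ 0.02154426,  0.7816397 ,  0.62335802]])}
top {'vfov': 48.8902447430094, 'cx': 279.4513246112829, 'cy': 209.14333378355283, 'xyz': array([0.52547323, 0.2398215 , 0.97581506]), 'attitude': array([ 0.05026073, -0.0503774 , -1.58236415]), 'f': np.float64(461.97500916247384), 'R': array([[-1.21466698e-02,  9.97881215e-01, -6.39182164e-02],
       [-9.99926177e-01, -1.21419286e-02,  4.62632157e-04],
       [-3.14438481e-04,  6.39191172e-02,  9.97955033e-01]])}
[0.16106225 0.60354251 0.23063949] [-4.08395261e-01 -3.11482722e+00  1.90622530e-03] 0.9978715803028934 0.0187
```

View pics/scene0.png

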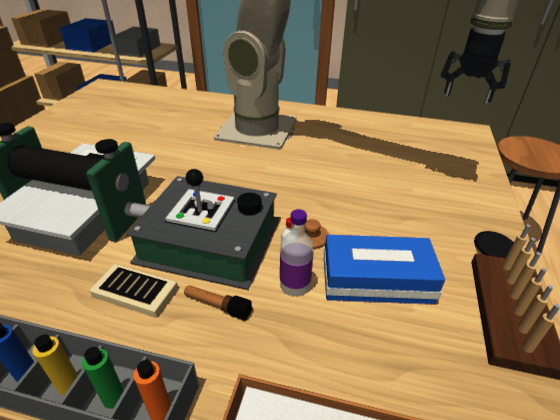

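View pics/top0.png

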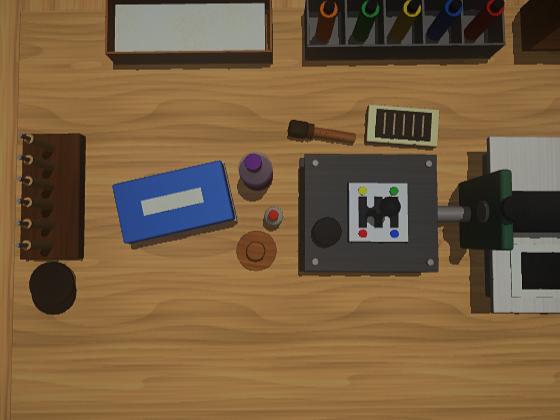

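The top view shows the gate at about (378,212). The dots are red (363,234) near-left, yellow (362,190) far-left, green (394,191) far-right and blue (394,234) near-right. The knob is at about (391,206) in the top view and (195,177) in the scene view, and the ink tin is at (326,232), left of the gate.

```bash
cat >> h.py <<'E'
def dots(d,box):
    x0,y0,x1,y1=box;h=cv2.cvtColor(d['image'],cv2.COLOR_BGR2HSV)[y0:y1,x0:x1].astype(int);o={}
    for n,(a,b) in dict(red=(-8,8),yellow=(22,35),green=(45,75),blue=(105,130)).items():
        H=h[...,0].copy()
        if n=='red':H[H>170]-=180
        m=((H>=a)&(H<=b)&(h[...,1]>130)&(h[...,2]>90)).astype(np.uint8)
        k,_,st,c=cv2.connectedComponentsWithStats(m)
        if k<2: continue
        i=1+np.argmax(st[1:,4]);o[n]=onz(d,c[i][0]+x0,c[i][1]+y0,.097)
    return o
def knob(dt,ds,ut,us):
    # closest point of two rays
    a,b=ray(dt,*ut),ray(ds,*us);p,q=np.array(dt['xyz']),np.array(ds['xyz'])
    t=np.linalg.lstsq(np.c_[a,-b],q-p,rcond=None)[0];x,y=p+a*t[0],q+b*t[1];return (x+y)/2,np.linalg.norm(x-y)
E
python3 - <<'E'
from h import *
dt,ds=grab('top'),grab('scene')
o=dots(dt,(345,178,412,246));o2=dots(ds,(160,185,240,235))
for k in o:print(k,o[k].round(4),o2.get(k,np.zeros(3)).round(4))
c=np.mean(list(o.values()),0);ex=(o['yellow']+o['green']-o['red']-o['blue'])/2
print('centre',c,'yaw',np.arctan2(ex[1],ex[0]),'len',np.linalg.norm(ex))
# knob: black circle in the scene, nearest in top via height
for d,b in((dt,(370,190,410,225)),(ds,(180,160,212,195))):
    x0,y0,x1,y1=b;g=d['image'][y0:y1,x0:x1].max(2)
    m=(g<28).astype(np.uint8);k,_,st,cc=cv2.connectedComponentsWithStats(m);print([(s.tolist(),(q+[x0,y0]).round(1).tolist()) for s,q in zip(st[1:],cc[1:]) if s[4]>20])
A=cv2.resize(dt['image'][170:260,300:420],(600,450),interpolation=cv2.INTER_CUBIC)
B=cv2.resize(ds['image'][155:245,150:270],(600,450),interpolation=cv2.INTER_CUBIC)
cv2.imwrite('pics/c1.png',cv2.resize(np.vstack([A,B]),(400,600)))
p,e=knob(dt,ds,(391.5,206),(195,177));print(p,e)
for u,v in((391,203),(392,206)):print(depth(dt,u,v))
E
```

```text
red [0.5344 0.0822 0.097 ] [0.538  0.0819 0.097 ]
yellow [0.6162 0.0808 0.097 ] [0.6185 0.0804 0.097 ]
green [0.615  0.0209 0.097 ] [0.6184 0.0202 0.097 ]
blue [0.5331 0.0223 0.097 ] [0.5399 0.0183 0.097 ]
centre [0.57467582 0.0515336  0.097     ] yaw -0.017222310994804844 len 0.08184375361564734
[([0, 7, 30, 28, 244], [384.2, 210.6])]
[([6, 10, 16, 16, 207], [193.7, 177.5])]
[0.5792803  0.04638773 0.1736219 ] 0.004143723847792165
[0.58385709 0.04949393 0.19177066]
[0.57863743 0.04822868 0.1929743 ]
```

View pics/c1.png

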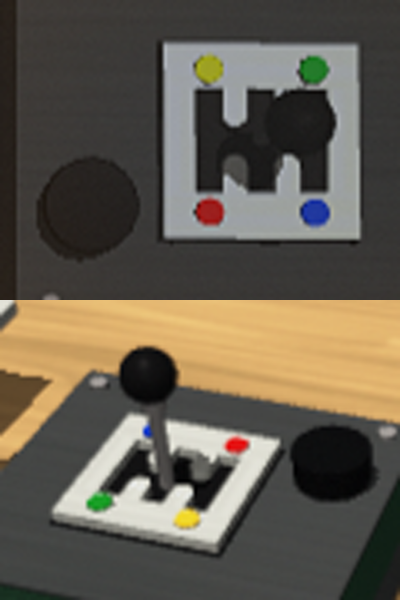

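The gate centre is at about (0.576, 0.051) with yaw about -0.02. The knob is at about (0.578, 0.049, 0.174), so its height checks out and it already stands at the passage. Red is near-left. I'll push the knob +y from its right, then -x from its far side.

Call:
play_rows([
  [[2.1, -3.1, 0.15, 0.75], [2.1, -3.1, 0.15, 0.75], [2.1, -3.1, 0.15, 0.75], [2.1, -3.1, 0.15, 0.75], [2.1, -3.1, 0.15, 0.75], [2.1, -3.1, 0.15, 0.75], [2.1, -3.1, 0.15, 0.75], [2.1, -3.1, 0.15, 0.75], [2.1, -3.1, 0.15, 0.75], [2.1, -3.1, 0.15, 0.75], [2.1, -3.1, 0.15, 0.75], [2.1, -3.1, 0.15, 0.75], [2.1, -3.1, 0.15, 0.75], [2.1, -3.1, 0.15, 0.75], [2.1, -3.1, 0.15, 0.75], [2.1, -3.1, 0.15, 0.75], [2.1, -3.1, 0.15, 0.75], [2.1, -3.1, 0.15, 0.75], [2.1, -3.1, 0.15, 0.75], [0, 0, 0, 0]],
], gripper=0)

```text
clock: 2.7
tcp_pos: [0.5609, 0.0118, 0.2597]
ee_rot: [0.026, 3.141, -0.002]
ft_force: [-0.2, 0.4, -0.5]
width: 0.001
grasp_force: 0.0
```

Call:
play_rows([
  [[0.6, -1.0, 0, 0], [0.6, -1.0, 0, 0], [0.5, -1.0, 0, 0], [0, 0, -1.5, 0], [0, 0, -2, 0], [0, 0, -2, 0], [0, 0, -2, 0], [0, 0, -2, 0], [0, 0, -1.2, 0], [0, 0, 0, 0], [0, 0, 0, 0]],
])

```text
clock: 4.08
tcp_pos: [0.5775, -0.0151, 0.1534]
ee_rot: [0.019, 3.141, 0.0]
ft_force: [-0.4, -0.0, -0.2]
width: -0.003
grasp_force: 0.0
```

```bash
python3 - <<'E'
from h import *
dt,ds=grab('top'),grab('scene')
A=cv2.resize(dt['image'][170:260,330:450],(600,450),interpolation=cv2.INTER_CUBIC)
B=cv2.resize(ds['image'][125:245,120:280],(600,450),interpolation=cv2.INTER_CUBIC)
cv2.imwrite('pics/c2.png',cv2.resize(np.vstack([A,B]),(400,600)))
E
```

```text
(no output)
```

View pics/c2.png

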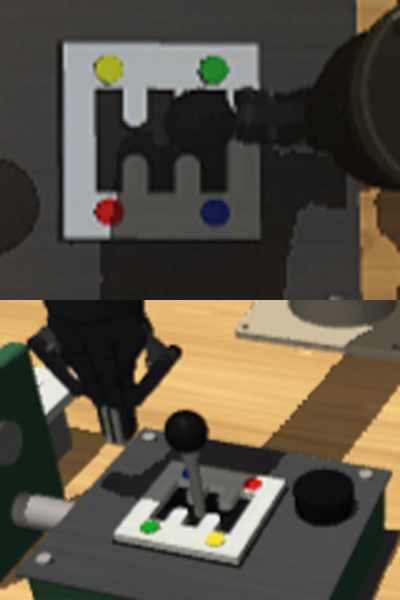

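The fingers stand to the right of the knob, at roughly its x. The lane and passage are clear, so I start the push in +y.

Call:
play_rows([
  [[0, 0.8, 0, 0], [0, 0.8, 0, 0], [0, 0.8, 0, 0], [0, 0.4, 0, 0], [0, 0.4, 0, 0], [0, 0.4, 0, 0], [0, 0.4, 0, 0], [0, 0.4, 0, 0], [0, 0.4, 0, 0], [0, 0.4, 0, 0]],
])

```text
clock: 5.42
tcp_pos: [0.5772, 0.0371, 0.1528]
ee_rot: [0.019, 3.142, 0.0]
ft_force: [-0.1, -2.6, 0.9]
width: -0.002
grasp_force: 1.3
```

Call:
play_rows([
  [[0, 0.4, 0, 0], [0, 0.4, 0, 0], [0, 0.4, 0, 0], [0, 0.4, 0, 0], [0, 0.4, 0, 0], [0, 0.3, 0, 0], [0, 0.3, 0, 0], [0, 0, 0, 0]],
])

```text
clock: 6.42
tcp_pos: [0.5771, 0.0632, 0.1528]
ee_rot: [-0.018, -3.141, -0.0]
ft_force: [-0.1, -2.1, -1.7]
width: -0.002
grasp_force: 1.1
```

```bash
python3 - <<'E'
from h import *
dt,ds=grab('top'),grab('scene')
A=cv2.resize(dt['image'][170:260,320:440],(600,450),interpolation=cv2.INTER_CUBIC)
B=cv2.resize(ds['image'][125:245,120:280],(600,450),interpolation=cv2.INTER_CUBIC)
cv2.imwrite('pics/c3.png',cv2.resize(np.vstack([A,B]),(400,600)))
x0,y0,x1,y1=190,160,235,200;g=ds['image'][y0:y1,x0:x1].max(2)
m=(g<28).astype(np.uint8);k,_,st,cc=cv2.connectedComponentsWithStats(m);print([(s.tolist(),(q+[x0,y0]).round(1).tolist()) for s,q in zip(st[1:],cc[1:]) if s[4]>20])
E
```

```text
[([0, 0, 34, 32, 587], [207.6, 173.3])]
```

View pics/c3.png

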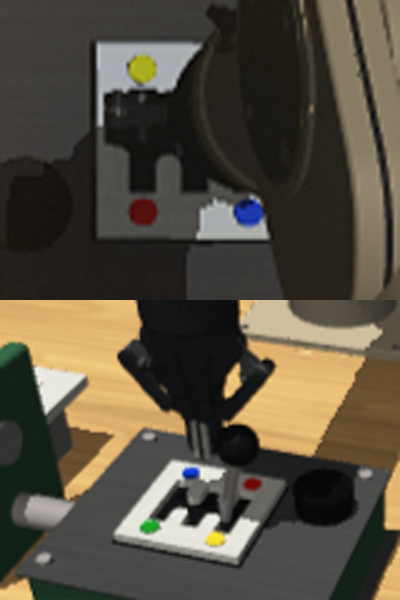

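```bash
python3 - <<'E'
from h import *
d=grab('scene');print(onz(d,215.2,183,.164))
print(onz(d,194,177.5,.175),'initial')
E
```

```text
[0.57571203 0.09062452 0.164     ]
[0.58350087 0.04847529 0.175     ] initial
```

The knob is at y about 0.091. The left lane needs about 0.105, so I push about 12 mm more.

Call:
play_rows([
  [[0, 0.4, 0, 0], [0, 0.3, 0, 0], [0, 0.3, 0, 0], [0, 0, 0, 0]],
])

```text
clock: 7.08
tcp_pos: [0.5771, 0.0733, 0.1528]
ee_rot: [-0.018, -3.142, -0.0]
ft_force: [-0.4, -1.7, -1.8]
width: 0.002
grasp_force: 1.1
```

Call:
play_rows([
  [[0, 0.2, 0, 0], [0, 0, 0, 0]],
])

```text
clock: 7.32
tcp_pos: [0.5771, 0.075, 0.1528]
ee_rot: [-0.019, -3.141, -0.0]
ft_force: [0.3, -1.4, -1.6]
width: -0.002
grasp_force: 1.2
```

Call:
play_rows([
  [[0, -1.5, 0, 0], [0, -1.0, 0, 0], [0.5, 0, 1.5, 0], [1.0, 0, 2, 0], [1.0, 0, 1.5, 0], [1.0, 0.5, 0.5, 0], [1.0, 1.0, 0, 0], [1.0, 1.5, 0, 0], [0.5, 1.5, 0, 0], [0, 0.9, 0, 0], [0, 0, 0, 0]],
])

```text
clock: 8.7
tcp_pos: [0.6368, 0.105, 0.2075]
ee_rot: [-0.017, -3.141, -0.0]
ft_force: [-0.2, 0.0, -0.6]
width: -0.001
grasp_force: 0.0
```

```bash
python3 - <<'E'
from h import *
dt,ds=grab('top'),grab('scene')
A=cv2.resize(dt['image'][170:260,320:440],(600,450),interpolation=cv2.INTER_CUBIC)
B=cv2.resize(ds['image'][125:245,120:280],(600,450),interpolation=cv2.INTER_CUBIC)
cv2.imwrite('pics/c4.png',cv2.resize(np.vstack([A,B]),(400,600)))
E
```

```text
(no output)
```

View pics/c4.png

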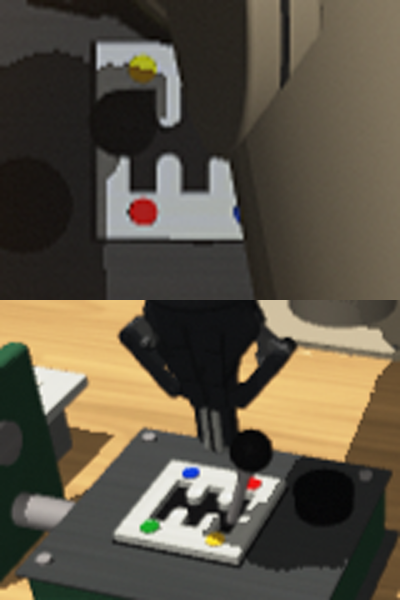

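The picture shows the knob in the left lane, at top-crop (125,122). The gripper looks like it was caught mid-move, so I check again before descending.

```bash
python3 - <<'E'
from h import *
print(ctrl.sense()['clock'],ctrl.sense()['tcp_pos'])
dt,ds=grab('top'),grab('scene')
A=cv2.resize(dt['image'][150:270,300:460],(600,450),interpolation=cv2.INTER_CUBIC)
B=cv2.resize(ds['image'][125:245,120:280],(600,450),interpolation=cv2.INTER_CUBIC)
cv2.imwrite('pics/c5.png',cv2.resize(np.vstack([A,B]),(400,600)))
E
```

```text
8.8 [0.63695735 0.10342418 0.20789942]
```

View pics/c5.png

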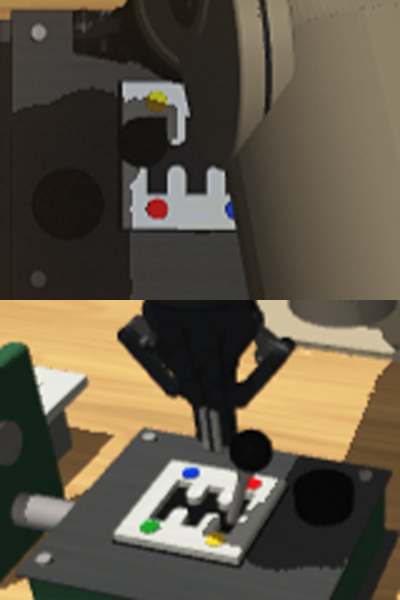

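```bash
python3 - <<'E'
from h import *
ds=grab('scene');dt=grab('top')
def proj(d,p):
    c=d['R'].T@(np.array(p)-d['xyz']);return d['cx']+d['f']*c[0]/-c[2],d['cy']-d['f']*c[1]/-c[2]
print(proj(ds,[.637,.104,.208]),proj(ds,[.577,.105,.164]),proj(dt,[.577,.105,.164]))
print('fingertip depth',depth(ds,205,175))
print('knob',onz(ds,120+250/2.5,125+150/2.5,.163),onz(dt,300+142/2.5,150+141/2.5,.163))
E
```

```text
(np.float64(207.67266181536067), np.float64(182.30333443311315)) (np.float64(221.5383537196874), np.float64(184.39581583174814)) (np.float64(355.7973932138329), np.float64(208.48227169179546))
fingertip depth [0.64831189 0.10601306 0.23165903]
knob [0.57855495 0.10215537 0.163     ] [0.58072141 0.10298236 0.163     ]
```

The projections match: the tip is over the far side of the knob, at knob (0.579, 0.103). I descend and push in -x.

Call:
play_rows([
  [[0, 0, -1.5, 0], [0, 0, -2, 0], [0, 0, -2, 0], [0, 0, 0, 0], [-0.8, 0, 0, 0], [-0.8, 0, 0, 0], [-0.4, 0, 0, 0], [-0.4, 0, 0, 0], [-0.4, 0, 0, 0], [-0.4, 0, 0, 0], [-0.4, 0, 0, 0]],
])

```text
clock: 10.38
tcp_pos: [0.6017, 0.104, 0.1534]
ee_rot: [0.019, 3.14, 0.001]
ft_force: [2.6, 1.4, 2.2]
width: 0.0
grasp_force: 1.5
```

Call:
play_rows([
  [[-0.4, 0, 0, 0], [-0.4, 0, 0, 0], [-0.4, 0, 0, 0], [0, 0, 0, 0]],
])

```text
clock: 10.88
tcp_pos: [0.5888, 0.1039, 0.1528]
ee_rot: [-0.019, -3.141, -0.0]
ft_force: [1.8, 0.5, 2.8]
width: -0.003
grasp_force: 1.1
```

Call:
play_rows([
  [[-0.4, 0, 0, 0], [-0.4, 0, 0, 0], [-0.4, 0, 0, 0], [0, 0, 0, 0]],
])

```text
clock: 11.38
tcp_pos: [0.5766, 0.1038, 0.1526]
ee_rot: [-0.019, -3.141, 0.0]
ft_force: [2.0, 0.7, -0.2]
width: -0.001
grasp_force: 1.0
```

Call:
play_rows([
  [[-0.4, 0, 0, 0], [-0.3, 0, 0, 0], [-0.3, 0, 0, 0], [0, 0, 0, 0]],
])

```text
clock: 11.88
tcp_pos: [0.5669, 0.1039, 0.1528]
ee_rot: [-0.019, -3.141, -0.0]
ft_force: [2.7, 0.0, -2.0]
width: -0.0
grasp_force: 1.1
```

Call:
play_rows([
  [[-0.2, 0, 0, 0], [-0.2, 0, 0, 0], [0, 0, 0, 0]],
])

```text
clock: 12.25
tcp_pos: [0.563, 0.1039, 0.1528]
ee_rot: [-0.019, -3.141, -0.0]
ft_force: [2.1, 0.8, -2.3]
width: 0.003
grasp_force: 1.2
```

Call:
play_rows([
  [[-0.2, 0, 0, 0], [0, 0, 0, 0]],
])

```text
clock: 12.5
tcp_pos: [0.5613, 0.1039, 0.1529]
ee_rot: [0.019, 3.141, 0.0]
ft_force: [4.9, -0.2, -2.7]
width: 0.001
grasp_force: 2.2
```

Call:
play_rows([
  [[-0.1, 0, 0, 0], [0, 0, 0, 0]],
])

```text
clock: 12.75
tcp_pos: [0.5608, 0.1038, 0.1529]
ee_rot: [0.019, 3.14, -0.0]
ft_force: [7.5, -0.2, -4.8]
width: -0.0
grasp_force: 3.6
```

The force is rising and the position matches the predicted home, so the lever is against the end of the slot. I back off and lift away.

Call:
play_rows([
  [[1.0, 0, 0, 0], [1.5, 0, 0, 0], [1.5, 0, 0, 0], [0, 0, 2, 0], [0, 0, 3, 0], [0, 0, 3, 0], [0, -2.5, 0, 0], [0, -3, 0, 0], [0, -3, 0, 0], [0, -3, 0, 0], [0, -3, 0, 0], [0, 0, 0, 0]],
])

```text
clock: 14.25
tcp_pos: [0.5998, -0.0441, 0.233]
ee_rot: [-0.025, -3.141, 0.001]
ft_force: [-0.2, 0.1, -0.0]
width: -0.003
grasp_force: 0.0
```

```bash
python3 - <<'E'
from h import *
s=ctrl.sense();print(s['clock'],s['tcp_pos'],s['ft_force'])
dt,ds=grab('top'),grab('scene')
A=cv2.resize(dt['image'][130:280,230:430],(600,450))
B=cv2.resize(ds['image'][125:275,150:350],(600,450))
cv2.imwrite('pics/c6.png',cv2.resize(np.vstack([A,B]),(400,600)))
E
```

```text
14.25 [ 0.59981511 -0.04405296  0.23295221] [-0.23371014  0.08269497 -0.04389563]
```

View pics/c6.png

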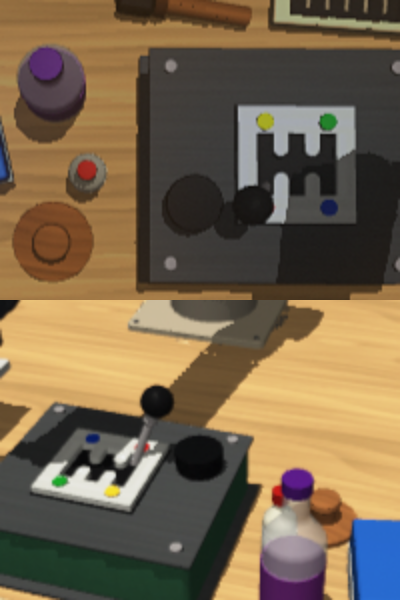

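The knob now stands over the red end of the left lane, at top-crop (253,205) and scene-crop (157,402). The loose things look undisturbed. One numeric check, then I hand in.

```bash
python3 - <<'E'
from h import *
ds=grab('scene');dt=grab('top')
a,b=onz(dt,356.5,232.5,.161),onz(ds,228.5,176,.161);print(a,b)
k=(a+b)/2-[.576,.051,0]
print('shank-gate',k[:2]*91/175)
if abs(k[0]*91/175+.0235)<.0045 and abs(k[1]-.054)<.008: print(ctrl.job_done())
E
```

```text
[0.53478416 0.10422707 0.161     ] [0.5392314  0.10608432 0.161     ]
shank-gate [-0.02027595  0.02816096]
the job is handed in; nothing more can be done
None
```

I pushed the lever into the red (near-left) slot until it met the end stop (force rose from about 2 N to 7.5 N), let go of it and handed the job in; the verdict wasn't shown. My final camera check put the shank about 20.7 mm from the red dot, close to the 21.5 mm limit though the scene camera reads a few mm off, and the loose things looked undisturbed.

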